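# Clamp a board into the spring-opened test jig

## Task

The circuit board is lying ready in the test jig. Swing the jig's spring-loaded pressure plate down flat, keep it pressed down against its springs while you turn the wing latch on it clockwise as far as it goes, then let go so that the latch alone holds the plate shut. Leave the other things on the desk where they are.

Things in the scene. Friction and masses are not known exactly. Their poses are not given: they have to be found in the camera images.
- jig: Board test jig fixed to the desk: grey housing 220 (x) x 210 (y) x 55 mm high, metal deck, a small green board in a black nest on it, and a pressure plate hinged along its back edge. Origin: centre of the underside; x points from the front (latch side, towards the robot) to the hinge side, y left, z up. Yaw up to 0.4 rad either way.
- jig_hinge (a point): Middle of the plate's hinge axis, in the jig frame at (85, 0, 85) mm; the axis runs along the jig's y. Axes as the jig's.
- press_plate (a joint): Angle of the pressure plate, rad: 0 = level, as latched; 0.95 = sprung open at its stop, free front edge up, as at the start. Two torsion springs always drive it open: about 3.5 N (open) to 7 N (level) at the latch, square to the plate, moves it. It can be pressed 0.04 rad (5 mm at the latch) below level, to a firm stop. Let go unlatched, it flies open.
- plate_edge (a point): Middle of the free front edge of the pressure plate, on its upper face; moves with the plate. The plate is metal, 190 wide (y), 6 thick, and runs 175 mm forward from the hinge axis; its underside is in the plane of that axis, so its upper face is 91 mm above the desk when level. Its front 70 mm is a solid bar that may be pressed anywhere; behind is a clear window. Axes as the jig's when level.
- latch (a joint): Turn of the wing latch, rad, clockwise seen from above: 0 = free, wing pointing from front to hinge; 1.4 = its stop, wing across the plate, locked. 0 to 0.2 at the start. Stays where it is left; turns with 0.05 N m. The plate must be level or a little lower before the latch is turned: turned beyond 0.25 with the plate up, its tongue lands on the keeper and the plate cannot close.
- latch_grip (a point): Centre of the latch's black wing, on its axis, 18 mm above the plate's upper face and 135 mm from the hinge axis, mid-width of the plate; moves with it. Wing 44 long (its x), 11 thick (its y), from 8 to 29 mm above the plate, on a round boss 24 mm across. z: latch axis, out of the plate. Bare plate 90 mm to left and right, 40 mm to the free edge: open fingers can straddle the wing and bear on the plate.
- jig_keeper (a point): Underside of the fixed steel keeper lip, 18 (x) x 50 (y) x 4 mm, on the jig's deck at (-73, 0, 74) mm in the jig frame. The latch's tongue (28 mm long, under the plate) turns in below it and then holds the plate level.
- screwdriver: Bystander: screwdriver 170 mm long lying beside the jig, on its left. Origin at its middle on the desk.
- spare_board: Bystander: spare circuit board 85 x 56 x 16 mm lying beside the jig, on its right. Origin at its underside.
- board_stack: Bystander: stack of four small boards between clear plates, 100 x 65 x 114 mm high. Origin at its underside.
- small_switch: Bystander: small grey five-port switch 75 x 110 x 27 mm. Origin at its underside.
- line_tester: Bystander: hand-held line tester 150 x 70 x 32 mm. Origin at its underside.
- mouse: Bystander: black mouse 95 x 56 x 32 mm. Origin at its underside.
- mug: Bystander: white mug, 82 mm wide, 95 mm high. Origin at its underside.

How it is judged (in metres and radians):
On the way:
1. the plate is pressed down level (within 0.03 rad) with the latch still free (below 0.4 rad) (value of joint press_plate below 0.03 rad and value of joint latch below 0.4 rad), for 0.1 s.
At the end, for the whole second after the job is handed in: The plate lies level (within 0.03 rad), held by the latch alone, which is turned at least 1.1 of its 1.4 rad; both are at rest, nobody touches them, and none of the seven bystanders is more than 40 mm from where it began (value of joint press_plate between -0.03 and 0.03 rad and value of joint latch above 1.1 rad and velocity of joint each of press_plate, latch below 0.05 rad/s and distance of each of screwdriver, spare_board, board_stack, small_switch, line_tester, mouse, mug from where it was at the start of the episode below 0.04 m).
It fails at once if a bystander is pushed more than 40 mm (distance of any of screwdriver, spare_board, board_stack, small_switch, line_tester, mouse, mug from where it was at the start of the episode above 0.04 m).
It also fails if it takes over 38 s, if anything falls off the work surface, if the arm or the gripper's body presses on something with over 40 N, if the wrist force passes 120 N, or if a joint passes its speed limit or range.

## Robot

A 7-joint arm with a two-finger parallel gripper is mounted at the origin on the work surface. World frame = base frame: x ahead of the robot, y to its left, z up, the work surface at z = 0. Lengths are in mm, angles in rad, forces in N, time in s.
With the tool pointing down it reaches from about 400 to 875 mm from the base axis. Payload 6.5 kg.
Tool frame: the origin (TCP) lies at the very end of the fingers, on their centre line; the grasp point (between the pads) lies 19 mm behind it (ctrl.pinch_z is the distance from the TCP to the grasp point, in mm); x points along the fingers, y is the direction in which the jaws open and shut, and the axes are right-handed (so a half turn about x gives the same grasp; the last joint's range is limited). The gripper opens to 88 mm and grips with 3 to 60 N. Pads are 18 mm wide; open, the fingers measure 123 mm over their backs; the gripper's body (75 mm by 187 mm) begins 45 mm behind the grasp point.
Start: joints at [-1.379, 0.536, -0.004, 1.538, 0.003, 1.067, -0.071], TCP at [165.715, 628.513, 238.716] pointing down, gripper open.
Joint ranges: [-2.7, 2.7], [-0.37, 2.16], [-1.27, 1.26], [0.24, 2.4], [-1.31, 4.45], [0.19, 1.91], [-2.76, 2.76]. Speed limits (rad/s): [2.39, 2.39, 3.14, 3.14, 3.14, 3.14, 3.14].

## Interface

Orientations are given as a unit quaternion [x, y, z, w].
In Python, from plant import ctrl gives the robot as it stands.
- The arm moves only by the tool send_rows, never from a script. Its argument "commands" is a list of rows, each a list of 6 numbers: the shift along the world's x, y, z in cm, then the turn, a rotation vector about the world's x, y, z in degrees. A call has 1 to 5 rows; each row shifts and turns the commanded pose from where the row before left it; what a row does not reach is not made up. A row lasts 1/12 s, in which the tool goes at most 41.7 mm and 7.16 degrees, less where a joint would pass 70% of its speed; a pose out of reach is approached as far as the arm can. A call is refused whole if a number of a shift passes 4.17 or a number of a turn 7.16, either way. A call with a gripper value outside its range is refused whole. "gripper" is the closure in counts, from 0 (fully open) to 255 (shut), set as the call begins (left out, the last holds). The fingers move at their own pace and stop on an object; the grip force is fixed at half the most. Time passes only in rows, so rows that do not move let the fingers close. It gives the time, the measured TCP pose, the force and the opening at its end, in the units of the state.
- ctrl.read_state(): the state, without advancing time (a new reading comes with each control period).
- ctrl.get_image(name): name is "scene" or "side" or "wrist"; returns a dict with "image" (400x640x3 uint8, red, green, blue), "fov_y" (degrees; the focal length in pixels is half the picture's height over the tangent of half this angle, whatever the lens; pixels are square), "cx", "cy" (the principal point, pixels), "world_from_camera" (4x4, takes a point from camera to world coordinates). Camera axes: x right, y up, looking along -z (the intrinsics and any distortion apply to the point x, -y, -z); pixel columns grow to the right and rows downward; lengths in mm; the calibration is good to about 2 mm. The wrist camera is an equidistant fisheye: a pixel r from the principal point sees the ray r / f radians off the axis. A picture is of the moment at which its call begins. There is no depth.
- ctrl.job_done(): hands the job in, once; it reports no verdict.
The state is a dict: "time": time; "joint_positions": joint angles; "qd": joint speeds; "joint_efforts": joint torques, N m; "tool_pos": TCP position; "eef_rot": TCP orientation; "contact_force": force on the tool from outside, world axes, zero at the start; "torque": the same for the moment, N m; "grip_width": opening from 0.0 (shut) to 1.0 (fully open).
Only numpy, scipy, OpenCV 4.12 (cv2) and the standard library are available. Lean on these libraries where they do the work, as an engineer would, in place of code of your own. Each camera call takes 0.05 s, during which the arm holds its last target.

## Working session

There is one attempt and no reset: what is moved stays moved. The work goes in short steps, Python scripts to look and compute and a tool call to move; the robot and the scene stay as the last step left them, time stands still between calls to the robot, and variables do not carry over. Pictures are saved under pics/ and viewed, and the job is handed in when it is done.

Besides the shell and the picture viewer there is one more tool, called after "Request:" by a JSON object that holds its "name" and its "arguments", one argument or row to a line. send_rows: Moves the arm, as the interface text tells. Its arguments: {"type":"object","properties":{"commands":{"type":"array","items":{"type":"array","items":{"type":"number"}}},"gripper":{"type":"number"}},"required":["commands"]}

```bash
mkdir -p pics; ls; cat > h.py <<'E'
import numpy as np, cv2
from plant import ctrl
def snap(n,fn):
    d=ctrl.get_image(n); cv2.imwrite('pics/'+fn+'.png',d['image'][:,:,::-1])
    np.savez('pics/'+fn+'.npz',**{k:np.array(v) for k,v in d.items() if k!='image'}); return d
E
python3 - <<'E'
from h import *
for n in ['scene','side','wrist']:
    d=snap(n,n+'0'); print(n,d['fov_y'],d['cx'],d['cy'],[k for k in d]);print(np.round(d['world_from_camera'],3))
print(ctrl.read_state())
E
```

```text
pics
scene 52.001703842136166 322.7550375556487 198.29695444601074 ['image', 'fov_y', 'cx', 'cy', 'world_from_camera']
[[-8.910000e-01 -3.100000e-01  3.320000e-01  1.002569e+03]
 [ 4.550000e-01 -6.070000e-01  6.520000e-01  8.764880e+02]
 [-1.000000e-03  7.320000e-01  6.820000e-01  1.039953e+03]
 [ 0.000000e+00  0.000000e+00  0.000000e+00  1.000000e+00]]
side 47.932792524260876 318.6145976679706 200.6112737872735 ['image', 'fov_y', 'cx', 'cy', 'world_from_camera']
[[ 9.970000e-01  5.800000e-02 -5.100000e-02  4.477630e+02]
 [-7.700000e-02  6.930000e-01 -7.170000e-01 -1.195666e+03]
 [-6.000000e-03  7.190000e-01  6.950000e-01  1.243314e+03]
 [ 0.000000e+00  0.000000e+00  0.000000e+00  1.000000e+00]]
wrist 65.70646984690485 320.25467821849986 193.38204314603414 ['image', 'fov_y', 'cx', 'cy', 'world_from_camera']
[[ 2.55000e-01 -9.26000e-01 -2.80000e-01  9.36950e+01]
 [ 9.67000e-01  2.44000e-01  7.40000e-02  6.46329e+02]
 [-1.00000e-03 -2.89000e-01  9.57000e-01  3.84041e+02]
 [ 0.00000e+00  0.00000e+00  0.00000e+00  1.00000e+00]]
{'time': 0.15, 'joint_positions': array([-1.37919223,  0.53694631, -0.0043975 ,  1.53857792,  0.00256295,
        1.06729905, -0.07120439]), 'qd': array([ 1.25810355e-03, -4.16220483e-03, -1.09979797e-03, -2.60922405e-03,
        8.06876650e-04, -6.39476783e-04, -7.25817278e-06]), 'joint_efforts': array([ 1.83718243e-03, -5.71332693e+01,  9.92088094e-01, -2.51825845e+01,
       -5.61345555e-02,  1.53601292e-02,  1.06465102e-04]), 'tool_pos': array([165.63048114, 628.09271314, 238.09704484]), 'eef_rot': array([ 0.09045826,  0.70126794, -0.09132276,  0.70121376]), 'contact_force': array([-0.16273079,  0.17329235,  0.00306077]), 'torque': array([ 0.0112677 , -0.04962771,  0.01788181]), 'grip_width': 0.999417706721292}
```

View pics/scene0.png

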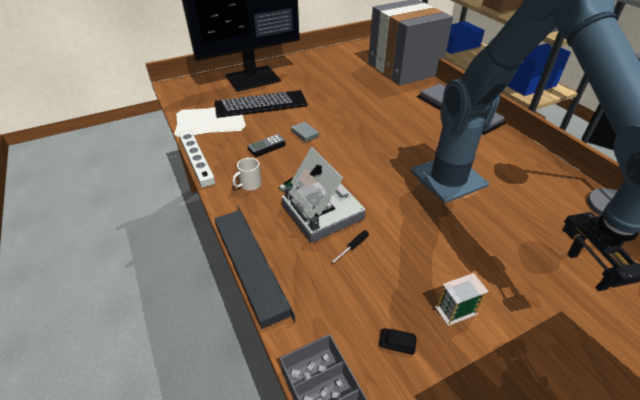

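View pics/side0.png

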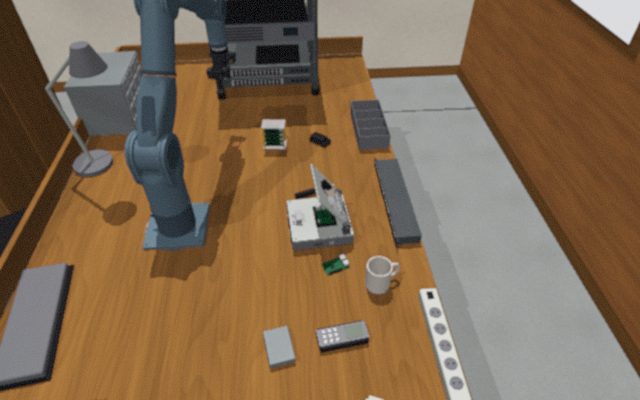

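View pics/wrist0.png

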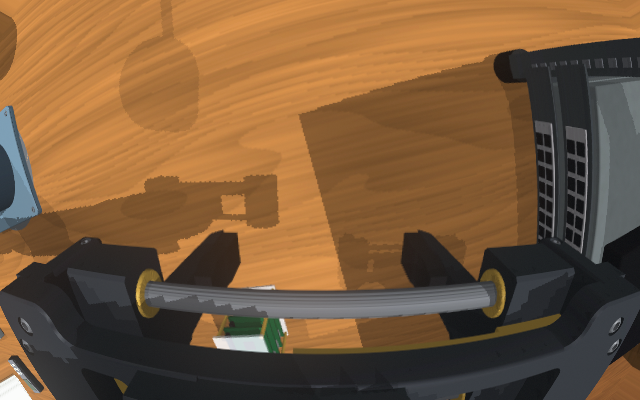

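```bash
python3 - <<'E'
import cv2
a=cv2.imread('pics/scene0.png')[130:250,260:380]; cv2.imwrite('pics/c1.png',cv2.resize(a,(600,600),interpolation=cv2.INTER_CUBIC))
a=cv2.imread('pics/side0.png')[155:265,275:365]; cv2.imwrite('pics/c2.png',cv2.resize(a,(490,600),interpolation=cv2.INTER_CUBIC))
E
```

```text
(no output)
```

View pics/c1.png

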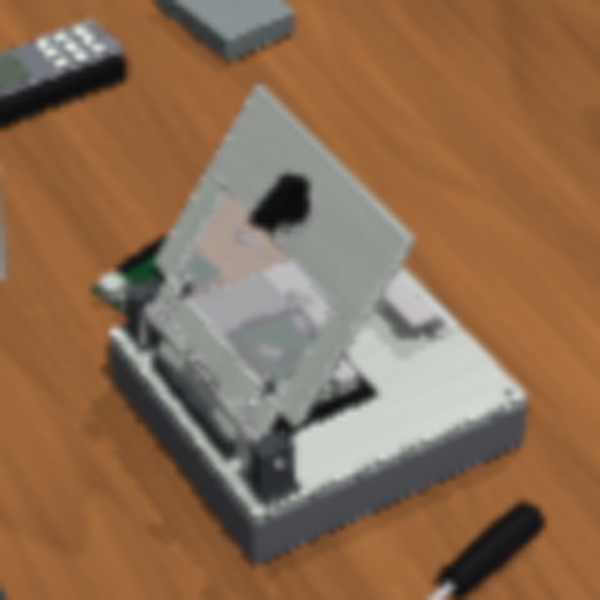

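View pics/c2.png

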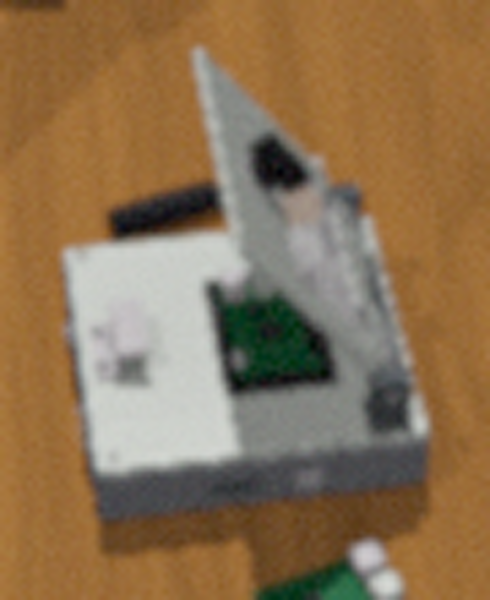

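```bash
cat >> h.py <<'E'
def cam(fn):
    d=np.load('pics/'+fn+'.npz'); return d
def proj(d,P):
    P=np.atleast_2d(P); T=np.linalg.inv(d['world_from_camera']); c=P@T[:3,:3].T+T[:3,3]
    v=np.c_[c[:,0],-c[:,1],-c[:,2]]; f=200/np.tan(np.radians(float(d['fov_y']))/2)
    return np.c_[f*v[:,0]/v[:,2]+d['cx'],f*v[:,1]/v[:,2]+d['cy']]
def jig2w(p,J):
    x,y,a=p; c,s=np.cos(a),np.sin(a); J=np.atleast_2d(J)
    return np.c_[x+c*J[:,0]-s*J[:,1],y+s*J[:,0]+c*J[:,1],J[:,2]]
def plate(u,v,w,th): # u fwd from hinge, v=y, w above underside
    return np.array([85-u*np.cos(th)+w*np.sin(th)*1.0, v, 85+u*np.sin(th)+w*np.cos(th)])
E
cat > fit.py <<'E'
from h import *
from scipy.optimize import least_squares
A,B=cam('scene0'),cam('side0')
c1=lambda x,y:(260+x/5-.4,130+y/5-.4); c2=lambda x,y:(275+x/5.444-.4,155+y/5.4545-.4)
obs=[(A,(110,105,55),c1(255,518)),(A,(-110,105,55),c1(525,400)),(A,(110,-105,55),c1(112,335)),(A,(110,105,0),c1(255,562)),
(B,(-110,105,55),c2(65,250)),(B,(-110,-105,55),c2(97,475)),(B,(110,-105,55),c2(425,430)),(B,(110,-105,0),c2(425,480)),(B,(-110,-105,0),c2(102,518)),
(A,plate(175,95,6,.95),c1(412,240)),(A,plate(175,-95,6,.95),c1(260,88))]
def r(p): return np.concatenate([(proj(C,jig2w(p,J))-o).ravel() for C,J,o in obs])
s=least_squares(r,[600,0,0],x_scale=[100,100,.1]);p=s.x
print(p);print(np.round(s.fun.reshape(-1,2),1))
def inv2(q):return np.c_[(q[:,0]-275+.4)*5.444,(q[:,1]-155+.4)*5.4545]
def inv1(q):return (q-[260,130]+.4)*5
for J in [plate(175,95,6,.95),plate(175,-95,6,.95),plate(135,0,24,.95),plate(157,0,24,.95),plate(113,0,24,.95)]: 
    print(jig2w(p,J).round(),inv1(proj(A,jig2w(p,J))).round(),inv2(proj(B,jig2w(p,J))).round())
E
python3 fit.py
```

```text
[ 5.30508229e+02 -4.89874420e+01  6.76606326e-02]
[[-0.2 -0.1]
 [ 1.5 -1. ]
 [-0.9 -1.2]
 [ 0.2  2.3]
 [-0.2 -1.4]
 [-0.4 -1.3]
 [ 1.4 -0.1]
 [ 0.6  0.9]
 [-0.6  0.9]
 [ 0.1 -0.5]
 [-0.2 -1.3]]
[[512.  45. 231.]] [[413. 238.]] [[200.  43.]]
[[ 525. -145.  231.]] [[259.  81.]] [[243. 243.]]
[[556. -47. 209.]] [[282. 202.]] [[280. 158.]]
[[544. -48. 227.]] [[299. 174.]] [[260. 139.]]
[[569. -46. 191.]] [[265. 230.]] [[300. 177.]]
```

```bash
python3 - <<'E'
from h import *
from scipy.spatial.transform import Rotation as R
s=ctrl.read_state(); M=R.from_quat(s['eef_rot']).as_matrix(); print(M.round(3))
y=M[:,1]; print(np.degrees(np.arctan2(y[1],y[0])))
p=(530.5,-49,.0677)
for th in [.95,.7,.45,.2,0]:
    xt=85-144*np.cos(th)+6*np.sin(th)+9; zt=85+144*np.sin(th)+6*np.cos(th); print(th,jig2w(p,(xt,0,zt)).round(1))
E
```

```text
[[-0.     0.255  0.967]
 [-0.001  0.967 -0.255]
 [-1.    -0.001  0.   ]]
75.22969138995845
0.95 [[545.6 -48.  205.6]]
0.7 [[518.3 -49.8 182.4]]
0.45 [[497.5 -51.2 153. ]]
0.2 [[484.7 -52.1 119.5]]
0 [[480.6 -52.4  91. ]]
```

Request:
{"name": "send_rows", "arguments": {
  "commands": [
    [1.9, -3.4, 0.3, 0, 0, 1],
    [1.9, -3.4, 0.3, 0, 0, 1],
    [1.9, -3.4, 0.3, 0, 0, 1],
    [1.9, -3.4, 0.3, 0, 0, 1],
    [1.9, -3.4, 0.3, 0, 0, 1]
  ],
  "gripper": 0
}}

```text
time: 0.57
tool_pos: [261.3, 456.6, 253.6]
eef_rot: [0.06, 0.705, -0.06, 0.705]
contact_force: [0.6, -0.9, -0.3]
grip_width: 0.999
```

Request:
{"name": "send_rows", "arguments": {
  "commands": [
    [1.9, -3.4, 0.3, 0, 0, 1],
    [1.9, -3.4, 0.3, 0, 0, 1],
    [1.9, -3.4, 0.3, 0, 0, 1],
    [1.9, -3.4, 0.3, 0, 0, 1],
    [1.9, -3.4, 0.3, 0, 0, 1]
  ]
}}

```text
time: 0.98
tool_pos: [356.2, 286.6, 268.8]
eef_rot: [0.029, 0.707, -0.029, 0.706]
contact_force: [0.8, 0.7, -0.3]
grip_width: 0.999
```

Request:
{"name": "send_rows", "arguments": {
  "commands": [
    [1.9, -3.4, 0.3, 0, 0, 1],
    [1.9, -3.4, 0.3, 0, 0, 1],
    [1.9, -3.4, 0.3, 0, 0, 1],
    [1.9, -3.4, 0.3, 0, 0, 1],
    [0, 0, 0, 0, 0, 0]
  ]
}}

```text
time: 1.4
tool_pos: [435.0, 145.3, 281.5]
eef_rot: [0.007, 0.706, -0.009, 0.708]
contact_force: [-0.3, -0.1, 0.3]
grip_width: 1.0
```

Request:
{"name": "send_rows", "arguments": {
  "commands": [
    [2.2, -3.9, 0, 0, 0, 1],
    [2.2, -3.9, 0, 0, 0, 1],
    [2.2, -3.9, 0, 0, 0, 1],
    [2.2, -3.8, 0, 0, 0, 1],
    [2.2, -3.8, 0, 0, 0, 0.7]
  ]
}}

```text
time: 1.82
tool_pos: [535.4, -30.0, 280.7]
eef_rot: [-0.025, 0.707, 0.025, 0.707]
contact_force: [0.9, 0.4, 0.1]
grip_width: 0.997
```

Request:
{"name": "send_rows", "arguments": {
  "commands": [
    [0, 0, 0, 0, 0, 0]
  ]
}}

```text
time: 1.9
tool_pos: [537.2, -37.0, 281.0]
eef_rot: [-0.023, 0.706, 0.019, 0.708]
contact_force: [0.3, -0.2, 0.1]
grip_width: 0.999
```

```bash
python3 - <<'E'
from h import *
from scipy.spatial.transform import Rotation as R
d=snap('wrist','w1'); snap('side','s1')
s=ctrl.read_state(); y=R.from_quat(s['eef_rot']).as_matrix()[:,1]; print(s['tool_pos'],np.degrees(np.arctan2(y[1],y[0])),s['joint_positions'].round(2),s['time'])
a=cv2.imread('pics/s1.png')[125:265,255:385]; cv2.imwrite('pics/c3.png',cv2.resize(a,(557,600),interpolation=cv2.INTER_CUBIC))
E
```

```text
[534.93429442 -29.83750644 280.30517452] 93.71634352404811 [-0.31  0.3   0.35  1.81 -0.12  1.05  1.72] 2.0
```

View pics/w1.png

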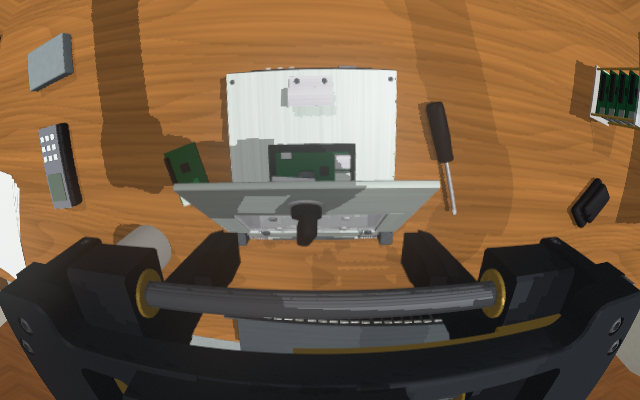

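View pics/c3.png

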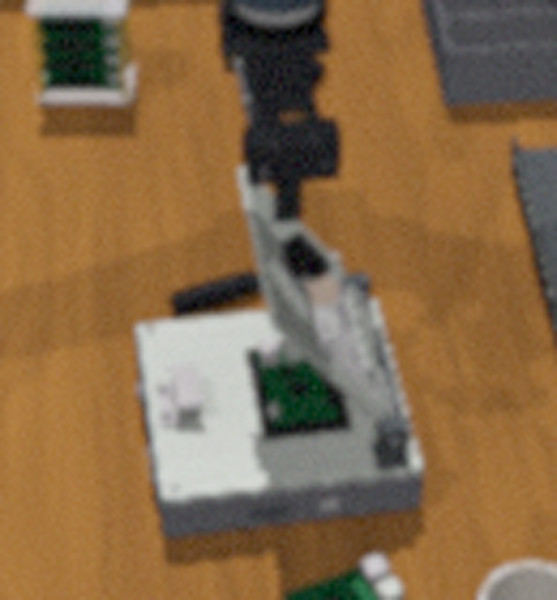

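```bash
cat >> h.py <<'E'
def projf(d,P):
    P=np.atleast_2d(P); T=np.linalg.inv(d['world_from_camera']); c=P@T[:3,:3].T+T[:3,3]
    v=np.c_[c[:,0],-c[:,1],-c[:,2]]; f=200/np.tan(np.radians(float(d['fov_y']))/2)
    r=np.hypot(v[:,0],v[:,1]); th=np.arctan2(r,v[:,2]); k=f*th/np.maximum(r,1e-9)
    return np.c_[k*v[:,0]+d['cx'],k*v[:,1]+d['cy']]
E
python3 - <<'E'
from h import *
from scipy.optimize import least_squares
W=cam('w1'); print(W['world_from_camera'].round(2))
obs=[((-110,-105,55),(228,72)),((-110,105,55),(397,71)),(plate(175,-95,6,.95),(174,186)),(plate(175,95,6,.95),(440,183))]
f=lambda p:np.concatenate([(projf(W,jig2w(p,J))-o).ravel() for J,o in obs])
s=least_squares(f,[530,-49,.07],x_scale=[100,100,.1]); print(s.x,s.fun.round(1))
for p in (s.x,(530.5,-49,.0677)):
  print(f(p).round(1),projf(W,jig2w(p,(-73,0,78))),projf(W,jig2w(p,[plate(157,0,35,.95),plate(113,0,35,.95)])))
st=ctrl.read_state();print(st['tool_pos'],st['qd'].round(3),st['time'])
print(projf(W,[st['tool_pos']]))
im=cv2.imread('pics/w1.png')[150:270,220:400];cv2.imwrite('pics/c4.png',cv2.resize(im,(780,520),interpolation=cv2.INTER_CUBIC))
E
```

```text
[[-6.0000e-02 -9.5000e-01 -2.9000e-01  4.6261e+02]
 [ 1.0000e+00 -6.0000e-02 -1.0000e-02 -4.1540e+01]
 [-0.0000e+00 -2.9000e-01  9.6000e-01  4.2691e+02]
 [ 0.0000e+00  0.0000e+00  0.0000e+00  1.0000e+00]]
[ 5.29566407e+02 -4.91114853e+01  6.53638037e-02] [-3.  -1.8  2.  -3.3 -1.8  1.   2.2  2.4]
[-3.  -1.8  2.  -3.3 -1.8  1.   2.2  2.4] [[310.83135667  95.97865106]] [[304.97166956 234.44543762]
 [307.924015   244.61403005]]
[-3.1 -0.9  1.8 -2.7 -1.5  2.6  2.1  3.4] [[310.73081368  96.81292664]] [[305.15392778 235.68319086]
 [308.14500591 245.62719575]]
[534.93429442 -29.83750644 280.30517452] [-0.04  -0.02  -0.045  0.026 -0.005  0.002 -0.011] 2.0
[[335.59297278 244.68812701]]
```

View pics/c4.png

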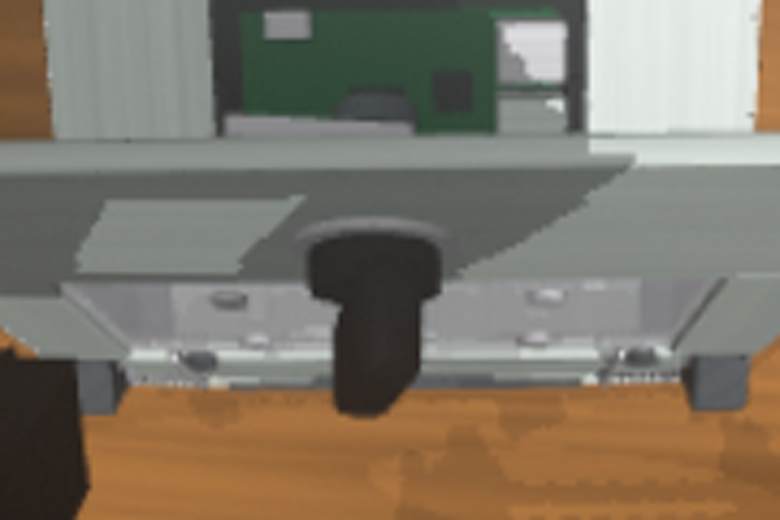

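Request:
{"name": "send_rows", "arguments": {
  "commands": [
    [0, 0, 0, 0, 0, 0],
    [0, 0, 0, 0, 0, 0]
  ]
}}

```text
time: 2.17
tool_pos: [534.3, -26.5, 280.5]
eef_rot: [-0.025, 0.707, 0.025, 0.706]
contact_force: [-1.0, -0.8, -0.5]
grip_width: 0.997
```

Request:
{"name": "send_rows", "arguments": {
  "commands": [
    [0.4, -0.7, -1.4, 0, 0, 0],
    [0.4, -0.7, -1.4, 0, 0, 0],
    [0.4, -0.7, -1.4, 0, 0, 0],
    [0, 0, -1, 0, 0, 0],
    [0, 0, 0, 0, 0, 0]
  ]
}}

```text
time: 2.58
tool_pos: [545.3, -48.0, 226.8]
eef_rot: [-0.025, 0.708, 0.025, 0.705]
contact_force: [-0.3, 0.4, 0.4]
grip_width: 1.002
```

Request:
{"name": "send_rows", "arguments": {
  "commands": [
    [0, 0, 0, 0, 0, 0],
    [0, 0, 0, 0, 0, 0]
  ]
}}

```text
time: 2.75
tool_pos: [547.0, -48.4, 229.4]
eef_rot: [-0.025, 0.706, 0.025, 0.707]
contact_force: [-0.4, -0.3, 1.0]
grip_width: 0.996
```

Request:
{"name": "send_rows", "arguments": {
  "commands": [
    [0, 0, -1.2, 0, 0, 0],
    [0, 0, -1.2, 0, 0, 0],
    [-1.3, -0.1, -1.1, 0, 0, 0],
    [-1.4, -0.1, -1.2, 0, 0, 0],
    [0, 0, 0, 0, 0, 0]
  ]
}}

```text
time: 3.17
tool_pos: [519.0, -50.9, 181.5]
eef_rot: [-0.024, 0.707, 0.025, 0.707]
contact_force: [2.2, -0.5, 1.1]
grip_width: 0.997
```

```bash
python3 - <<'E'
from h import *
d=snap('wrist','w2'); snap('side','s2')
a=cv2.imread('pics/s2.png')[125:265,255:385]; cv2.imwrite('pics/c5.png',cv2.resize(a,(557,600),interpolation=cv2.INTER_CUBIC))
s=ctrl.read_state();print(s['tool_pos'],s['contact_force'])
E
```

```text
[521.15118436 -50.82905679 183.13367699] [0.86523257 1.91200675 3.55102207]
```

View pics/w2.png

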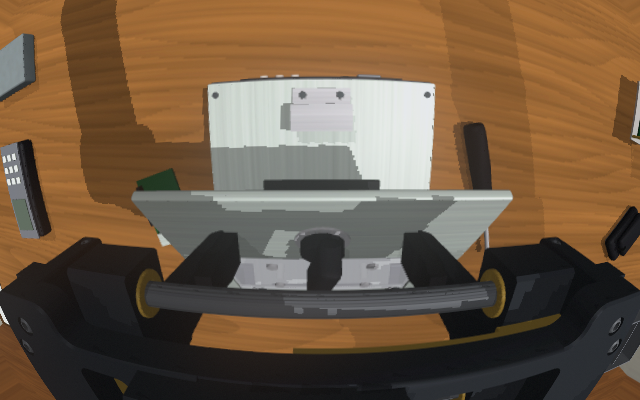

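View pics/c5.png

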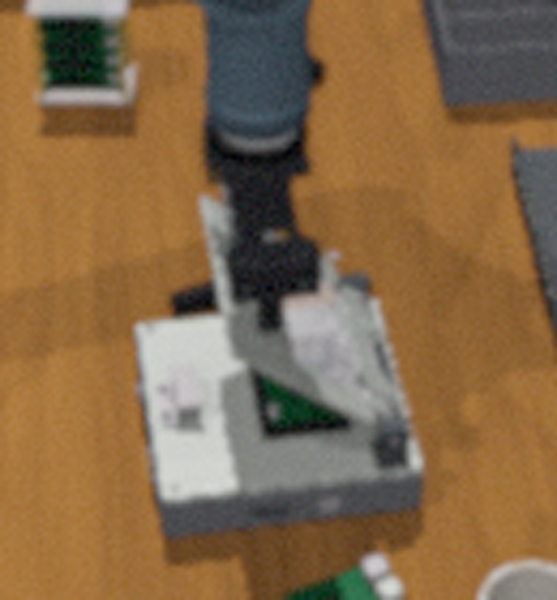

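Request:
{"name": "send_rows", "arguments": {
  "commands": [
    [-1.1, -0.1, -1.4, 0, 0, 0],
    [-1, -0.1, -1.5, 0, 0, 0],
    [-0.7, 0, -1.7, 0, 0, 0],
    [-0.6, 0, -1.7, 0, 0, 0],
    [0, 0, 0, 0, 0, 0]
  ]
}}

```text
time: 3.68
tool_pos: [486.2, -53.4, 118.2]
eef_rot: [-0.024, 0.707, 0.024, 0.707]
contact_force: [1.8, -0.7, 4.6]
grip_width: 0.996
```

Request:
{"name": "send_rows", "arguments": {
  "commands": [
    [-0.3, 0, -1.2, 0, 0, 0],
    [-0.1, 0, -0.8, 0, 0, 0],
    [0, 0, 0, 0, 0, 0],
    [0, 0, 0, 0, 0, 0]
  ]
}}

```text
time: 4.02
tool_pos: [483.6, -53.6, 100.1]
eef_rot: [-0.024, 0.706, 0.024, 0.707]
contact_force: [-0.0, 0.3, 5.2]
grip_width: 0.997
```

```bash
python3 - <<'E'
from h import *
d=snap('wrist','w3'); snap('side','s3')
a=cv2.imread('pics/s3.png')[125:265,255:385]; cv2.imwrite('pics/c6.png',cv2.resize(a,(557,600),interpolation=cv2.INTER_CUBIC))
s=ctrl.read_state();print(s['tool_pos'],s['contact_force'])
E
```

```text
[483.65188885 -53.6037359  100.39339233] [ 0.33986747 -0.24824554  6.893111  ]
```

View pics/w3.png

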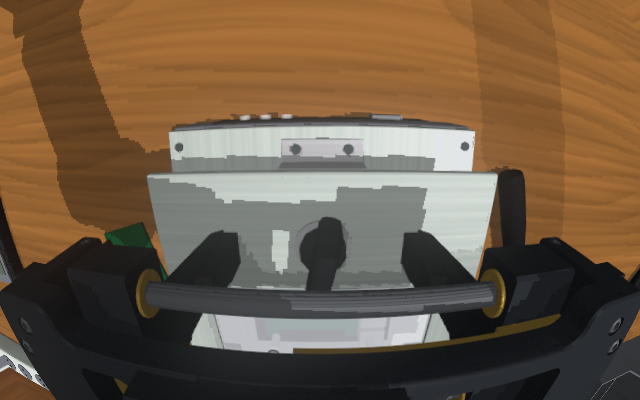

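View pics/c6.png

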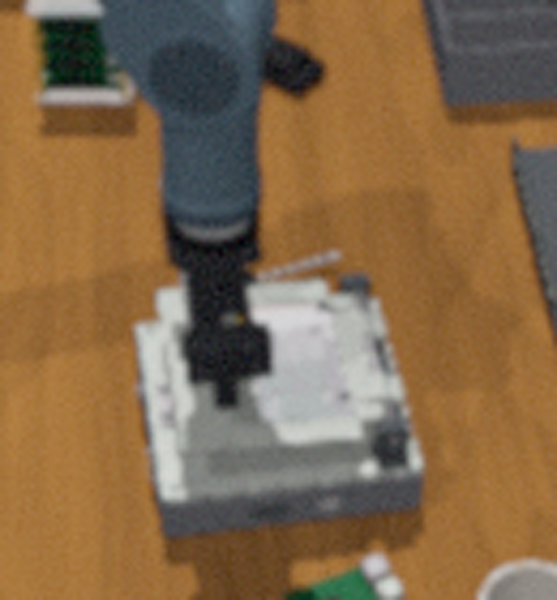

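Request:
{"name": "send_rows", "arguments": {
  "commands": [
    [-0.2, 0.1, -0.6, 0, 0, 0],
    [-0.1, 0, -0.5, 0, 0, 0],
    [0, 0, -0.2, 0, 0, 0],
    [0, 0, 0, 0, 0, 0],
    [0, 0, 0, 0, 0, 0]
  ]
}}

```text
time: 4.53
tool_pos: [482.1, -53.1, 87.9]
eef_rot: [-0.024, 0.705, 0.024, 0.709]
contact_force: [2.9, -3.1, 7.9]
grip_width: 1.005
```

Request:
{"name": "send_rows", "arguments": {
  "commands": [
    [0, 0, 0, 0, 0, 0],
    [0, 0, 0, 0, 0, 0]
  ]
}}

```text
time: 4.7
tool_pos: [482.1, -53.2, 88.0]
eef_rot: [-0.024, 0.705, 0.024, 0.709]
contact_force: [3.0, -1.8, 6.0]
grip_width: 1.003
```

Request:
{"name": "send_rows", "arguments": {
  "commands": [
    [0, 0, 0, 0, 0, 0],
    [0, 0, 0, 0, 0, 0],
    [0, 0, 0, 0, 0, 0]
  ],
  "gripper": 60
}}

```text
time: 4.95
tool_pos: [480.8, -52.4, 87.6]
eef_rot: [-0.024, 0.706, 0.024, 0.708]
contact_force: [0.4, 0.4, 7.0]
grip_width: 0.798
```

Request:
{"name": "send_rows", "arguments": {
  "commands": [
    [0, 0, 0, 0, 0, 0],
    [0, 0, 0, 0, 0, 0],
    [0, 0, 0, 0, 0, 0]
  ],
  "gripper": 100
}}

```text
time: 5.2
tool_pos: [480.5, -52.4, 87.5]
eef_rot: [-0.024, 0.706, 0.024, 0.707]
contact_force: [0.2, -0.6, 6.5]
grip_width: 0.613
```

Request:
{"name": "send_rows", "arguments": {
  "commands": [
    [0, 0, 0, 0, 0, 0],
    [0, 0, 0, 0, 0, 0],
    [0, 0, 0, 0, 0, 0],
    [0, 0, 0, 0, 0, 0]
  ],
  "gripper": 158
}}

```text
time: 5.53
tool_pos: [480.5, -52.4, 87.5]
eef_rot: [-0.024, 0.706, 0.024, 0.707]
contact_force: [0.2, -0.3, 7.6]
grip_width: 0.38
```

```bash
python3 - <<'E'
from h import *
d=snap('wrist','w4')
E
```

```text
(no output)
```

View pics/w4.png

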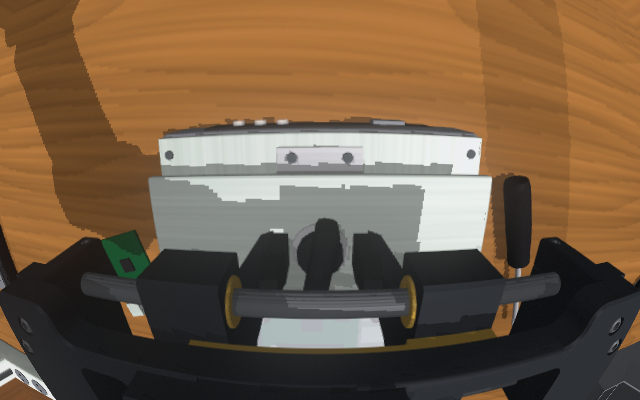

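Request:
{"name": "send_rows", "arguments": {
  "commands": [
    [0, 0, 0, 0, 0, 0],
    [0, 0, 0, 0, 0, -4],
    [0, 0, 0, 0, 0, -6],
    [0, 0, 0, 0, 0, -6],
    [0, 0, 0, 0, 0, -6]
  ],
  "gripper": 168
}}

```text
time: 6.0
tool_pos: [477.9, -51.1, 86.8]
eef_rot: [0.113, 0.699, -0.112, 0.697]
contact_force: [-5.2, 2.0, 7.6]
grip_width: 0.341
```

Request:
{"name": "send_rows", "arguments": {
  "commands": [
    [0, 0, 0, 0, 0, -6],
    [0, 0, 0, 0, 0, -6],
    [0, 0, 0, 0, 0, -6],
    [0, 0, 0, 0, 0, -6],
    [0, 0, 0, 0, 0, -6]
  ]
}}

```text
time: 6.42
tool_pos: [478.5, -50.8, 86.8]
eef_rot: [0.29, 0.646, -0.288, 0.644]
contact_force: [-4.0, 2.8, 9.3]
grip_width: 0.342
```

Request:
{"name": "send_rows", "arguments": {
  "commands": [
    [0, 0, 0, 0, 0, -6],
    [0, 0, 0, 0, 0, -6],
    [0, 0, 0, 0, 0, -6],
    [0, 0, 0, 0, 0, -6],
    [0, 0, 0, 0, 0, 0]
  ]
}}

```text
time: 6.83
tool_pos: [479.3, -51.0, 87.0]
eef_rot: [0.418, 0.572, -0.416, 0.57]
contact_force: [-2.9, 1.7, 8.7]
grip_width: 0.342
```

```bash
python3 - <<'E'
from h import *
d=snap('wrist','w5'); s=ctrl.read_state();print(s['tool_pos'],s['contact_force'],s['torque'],s['joint_positions'].round(2))
E
```

```text
[479.278383   -51.04404792  86.95600839] [-3.10220281  1.84578353  8.33963593] [0.29959319 0.41923117 0.04923862] [-0.47  0.58  0.62  2.1  -0.58  0.63  0.87]
```

View pics/w5.png

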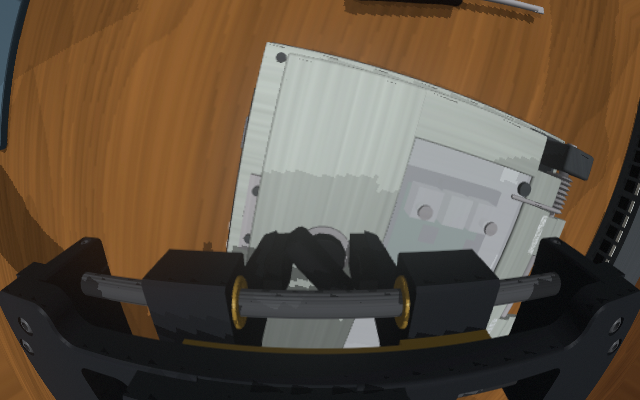

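Request:
{"name": "send_rows", "arguments": {
  "commands": [
    [0, 0, 0, 0, 0, -6],
    [0, 0, 0, 0, 0, -6],
    [0, 0, 0, 0, 0, -6],
    [0, 0, 0, 0, 0, -6],
    [0, 0, 0, 0, 0, -6]
  ]
}}

```text
time: 7.3
tool_pos: [479.8, -51.0, 87.1]
eef_rot: [0.551, 0.445, -0.55, 0.443]
contact_force: [-1.2, 1.5, 7.9]
grip_width: 0.342
```

Request:
{"name": "send_rows", "arguments": {
  "commands": [
    [0, 0, 0, 0, 0, -5],
    [0, 0, 0, 0, 0, -5],
    [0, 0, 0, 0, 0, 0]
  ]
}}

```text
time: 7.55
tool_pos: [480.1, -50.9, 87.0]
eef_rot: [0.588, 0.395, -0.586, 0.393]
contact_force: [-2.1, 2.1, 8.2]
grip_width: 0.342
```

```bash
python3 - <<'E'
from h import *
d=snap('wrist','w6'); s=ctrl.read_state();print(s['tool_pos'],s['contact_force'],s['torque'],s['joint_positions'].round(2))
E
```

```text
[480.01932582 -50.93269254  87.0384406 ] [-0.83969479  2.01688012  8.18478845] [0.24975749 0.25945676 0.00071241] [-0.6   0.65  0.8   2.11 -0.75  0.69  0.33]
```

View pics/w6.png

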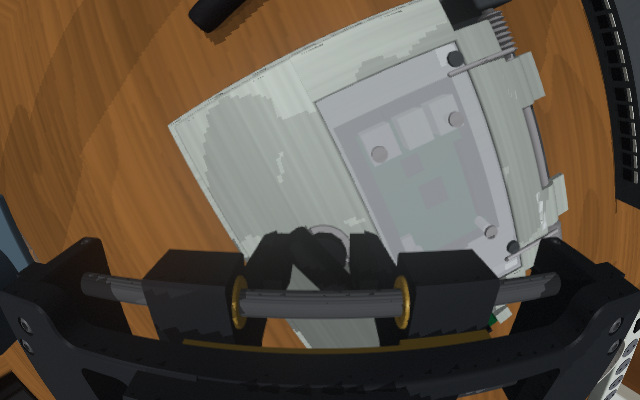

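Request:
{"name": "send_rows", "arguments": {
  "commands": [
    [0, 0, 0, 0, 0, -4],
    [0, 0, 0, 0, 0, -4],
    [0, 0, 0, 0, 0, 0]
  ]
}}

```text
time: 7.85
tool_pos: [480.1, -50.8, 87.1]
eef_rot: [0.613, 0.354, -0.612, 0.352]
contact_force: [-1.5, 2.7, 7.9]
grip_width: 0.343
```

```bash
python3 - <<'E'
from h import *
from scipy.spatial.transform import Rotation as R
s=ctrl.read_state();y=R.from_quat(s['eef_rot']).as_matrix()[:,1]; print(np.degrees(np.arctan2(y[1],y[0])));print(s['tool_pos'],s['contact_force'],s['torque'])
E
```

```text
-30.11822981732971
[480.09426496 -50.81290982  87.07159064] [-1.50703723  2.67211028  7.87952075] [0.32478177 0.21748783 0.40487848]
```

Request:
{"name": "send_rows", "arguments": {
  "commands": [
    [0, 0, 0, 0, 0, 5],
    [0, 0, 0, 0, 0, 5],
    [0, 0, 0, 0, 0, 0]
  ]
}}

```text
time: 8.1
tool_pos: [480.0, -52.7, 87.4]
eef_rot: [0.579, 0.406, -0.578, 0.406]
contact_force: [-2.4, -2.3, 8.4]
grip_width: 0.343
```

Request:
{"name": "send_rows", "arguments": {
  "commands": [
    [0, 0, 0.2, 0, 0, 0],
    [0, 0, 0.2, 0, 0, 0],
    [0, 0, 0.2, 0, 0, 0],
    [0, 0, 0, 0, 0, 0],
    [0, 0, 0, 0, 0, 0]
  ]
}}

```text
time: 8.52
tool_pos: [479.2, -51.7, 92.1]
eef_rot: [0.58, 0.406, -0.579, 0.405]
contact_force: [-0.4, -0.2, 0.0]
grip_width: 0.341
```

```bash
python3 - <<'E'
from h import *
d=snap('wrist','w7'); s=ctrl.read_state();print(s['tool_pos'],s['contact_force'],s['torque'])
E
```

```text
[478.94748114 -51.84143218  91.8585488 ] [-0.84938486  0.08854618  0.23308936] [-0.07691605  0.12477187 -0.01435678]
```

View pics/w7.png

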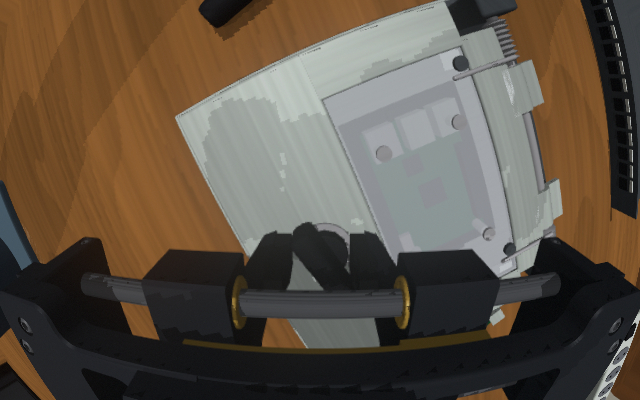

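Request:
{"name": "send_rows", "arguments": {
  "commands": [
    [0, 0, 1.5, 0, 0, 0],
    [0, 0, 2, 0, 0, 0],
    [0, 0, 3, 0, 0, 0],
    [0, 0, 4, 0, 0, 0],
    [0, 0, 4, 0, 0, 0]
  ]
}}

```text
time: 8.98
tool_pos: [477.7, -52.4, 237.6]
eef_rot: [-0.579, -0.406, 0.581, -0.405]
contact_force: [0.9, 1.0, 0.6]
grip_width: 0.343
```

Request:
{"name": "send_rows", "arguments": {
  "commands": [
    [-1, 0, 4, 0, 0, 0],
    [-1, 0, 3, 0, 0, 0],
    [0, 0, 0, 0, 0, 0],
    [0, 0, 0, 0, 0, 0],
    [0, 0, 0, 0, 0, 0]
  ]
}}

```text
time: 9.4
tool_pos: [458.5, -51.6, 306.1]
eef_rot: [-0.579, -0.406, 0.579, -0.405]
contact_force: [0.2, 0.2, 0.1]
grip_width: 0.346
```

```bash
python3 - <<'E'
from h import *
snap('wrist','w8');snap('side','s8');s=ctrl.read_state();print(s['tool_pos'],s['contact_force'],s['time'])
W=cv2.imread('pics/w8.png'); S=cv2.imread('pics/s8.png')[125:265,255:385]
cv2.imwrite('pics/c8.png',np.hstack([cv2.resize(W,(480,300)),cv2.resize(S,(279,300))]))
E
```

```text
[458.20115736 -52.17811968 305.54594343] [ 0.17694312 -0.12045862 -0.10153356] 9.5
```

View pics/c8.png

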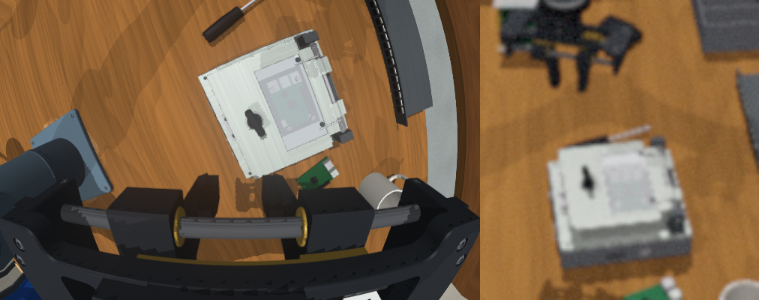

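View pics/s8.png

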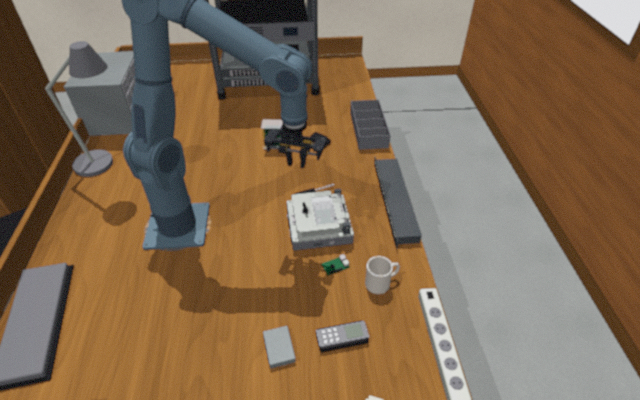

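```bash
python3 - <<'E'
from h import *
W=cam('w8'); im=cv2.imread('pics/w8.png')
p=(530,-49,.0667)
pts=projf(W,jig2w(p,[(-50+22*np.cos(a)*k,-22*np.sin(a)*k,118) for a in (1.1,1.4) for k in(1,-1)])); print(pts.round(1))
c=projf(W,jig2w(p,(-50,0,118)))[0]; e=projf(W,jig2w(p,[(-90,95,91),(-90,-95,91)]));print(c,e)
x,y=315,135
z=cv2.resize(im[y:y+60,x:x+60],(600,600),interpolation=cv2.INTER_CUBIC)
for i,q in enumerate(pts): cv2.circle(z,tuple(int(v) for v in (q-[x,y]+.5)*10),5,[(0,0,255),(0,255,0)][i//2],-1)
cv2.imwrite('pics/c9.png',z)
E
```

```text
[[353.7 176.7]
 [323.2 151.9]
 [349.3 180.5]
 [327.6 147.9]]
[338.62624667 164.39215968] [[272.96005267 100.61345277]
 [337.40065166 239.33780126]]
```

View pics/c9.png

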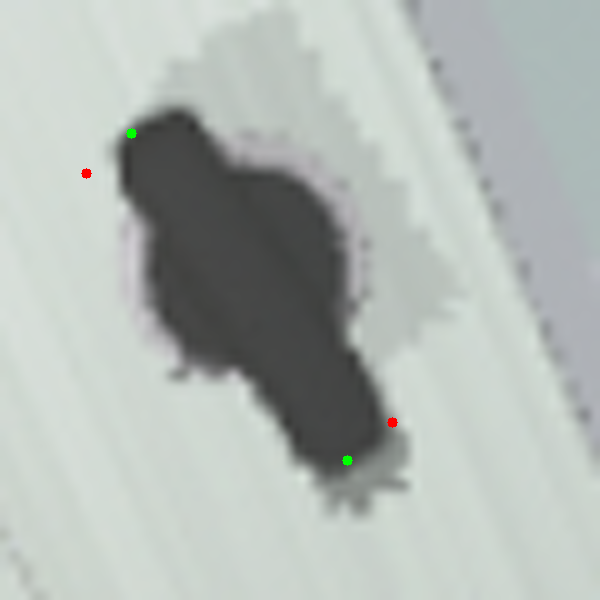

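The wing axis in the picture runs parallel to the 1.4 rad (green) marks, so the latch is at its stop and the plate is level. I'm handing the job in.

```bash
python3 -c "
from plant import ctrl
print(ctrl.job_done())"
```

```text
the job is handed in; nothing more can be done
None
```

The plate is shut and, by my checks, held by the latch alone. I handed the job in at about 9.5 s; no verdict is reported.

- **What I did:** I pressed the plate down with the open fingers either side of the wing, to about 3 mm below level with the latch still free. Keeping it pressed at about 8 N, I closed the fingers around the boss and turned the gripper clockwise. I stopped when the moment about the vertical jumped from 0 to 0.4 N m, which I took as the latch's stop. Then I backed off 10° and lifted clear.
- **Plate:** The upward spring force on the tool fell to 0 N with the fingertips at about level height. The plate stayed down after the lift, as the last pictures show.
- **Latch:** The wing lines up with my projected marks for 1.4 rad, so it is well past the 1.1 rad needed.
- **Bystanders:** The tool touched only the plate and latch. In the last side picture the mug, tester, switch, spare board and screwdriver look to be where they were at the start. The board stack and mouse are partly hidden by the gripper there, but the tool never came near them at low height. I did not measure any of their positions.

Nothing failed. The two jig pose fits, from the fixed cameras and from the wrist camera, agreed to about 1 mm.

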